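Pack the last sample bottles and close the carton

ROBOT

A 7-joint arm with a two-finger parallel gripper is mounted at the origin on the work surface. World frame = base frame: x ahead of the robot, y to its left, z up, the work surface at z = 0. Lengths are in m, angles in rad, forces in N, time in s.
With the tool pointing down it reaches from about 0.4 to 0.85 m from the base axis. Payload 4.5 kg.
Tool frame: the origin (TCP) lies midway between the tips of the shut fingers; the grasp point (between the pads) lies 19 mm behind it; z points along the fingers, y is the line along which they close (so a half turn about z gives the same grasp; the last joint's range is limited). The gripper opens to 88 mm and grips with 3 to 60 N. Pads are 18 mm wide; open, the fingers measure 123 mm over their backs; the gripper's body (75 mm by 187 mm) begins 45 mm behind the grasp point.
Start: joints at [1.174, 0.689, -0.195, 1.565, 0.157, 0.902, -0.215], TCP at [0.261, -0.568, 0.239] pointing down, gripper open.
Joint ranges: [-3.01, 3.01], [-0.46, 2.08], [-1.47, 1.51], [0.13, 2.56], [-1, 4.14], [0.04, 2.09], [-2.66, 2.66]. Speed limits (rad/s): [2.57, 2.57, 3.14, 3.14, 3.14, 3.14, 3.14].

INTERFACE

Orientations are given as a unit quaternion [x, y, z, w].
In Python, from plant import sensors, eyes, finish_job gives the robot as it stands.
- The arm moves only by the tool send_rows, never from a script. Its argument "rows" is text: rows parted by semicolons, each of 4 numbers parted by spaces: the shift along the tool's x, y, z normalised to -1 to 1, where 1 is 30 cm, then the turn about the tool's z normalised to -1 to 1, where 1 is 2 pi rad. A call has 1 to 10 rows; each row is the pose to reach, as a shift and turn from the pose commanded when the call began, along the tool's axes at that moment, turning the shorter way round; what a row does not reach only later rows make up. A row lasts 1/12 s, in which the tool goes at most 41.7 mm and 7.16 degrees, less where a joint would pass 70% of its speed; a pose out of reach is approached as far as the arm can. A call with a number of a shift or a turn outside -1 to 1 is refused whole. A call with a gripper value outside its range is refused whole. "jaw" is the closure, from -1 (fully open) to 1 (shut), set as the call begins (left out, the last holds). The fingers move at their own pace and stop on an object; "force" is the grip in N (left out, the last holds). Time passes only in rows, so rows that repeat a pose let the fingers close. It gives the time, the measured TCP pose, the force, the opening and the grip force at its end, in the units of the state.
- sensors.get_state(): the state, without advancing time (a new reading comes with each control period).
- eyes.snapshot(name): name is "scene" or "top" or "wrist"; returns (picture, depth): 400x640x3 uint8, red, green, blue; 400x640 float32, m along the optical axis (not along the pixel's ray), 0 where there is no reading.
- eyes.calibration(name): a dict with "fov_y" (degrees; the focal length in pixels is half the picture's height over the tangent of half this angle, whatever the lens; pixels are square), "cx", "cy" (the principal point, pixels), "world_from_camera" (4x4, takes a point from camera to world coordinates). Camera axes: x right, y down, z forward; pixel columns grow to the right and rows downward; lengths in m; the calibration is good to about 2 mm. The wrist camera is an equidistant fisheye: a pixel r from the principal point sees the ray r / f radians off the axis. A picture is of the moment at which its call begins: read the wrist's pose just before it. calibration takes no time and is no camera call; for the wrist camera it gives the pose at the moment of the call.
- finish_job(): hands the job in; it is judged then, once.
The state is a dict: "clock": time; "q": joint angles; "qd": joint speeds; "joint_torque": joint torques, N m; "tool_pos": TCP position; "eef_rot": TCP orientation; "contact_force": force on the tool from outside, world axes, zero at the start; "moment": the same for the moment, N m; "opening": opening from 0.0 (shut) to 1.0 (fully open); "finger_force": force on a finger pad.
Only numpy, scipy, OpenCV 4.12 (cv2) and the standard library are available. Lean on these libraries where they do the work, as an engineer would, in place of code of your own. Each camera call takes 0.05 s, during which the arm holds its last target. There are 200 camera calls.

TASK

Two short white-capped sample bottles, of the same kind as those already in the open divided carton, still stand on the bench. Stand them gently, upright, one in each of the carton's two empty cells, then fold the carton's lid fully down. Do not drop or tip over any bottle, and leave the beaker, the tall reagent bottle and the other things on the bench where they are.

Things in the scene. Friction and masses are not known exactly. Their poses are not given: they have to be found in the camera images.
- carton: open corrugated-board carton, 200 (its x) x 135 (its y) x 70 high, fixed to the bench; walls and floor 4 thick; card partitions 3 thick, 60 high, make 6 cells: 3 along x, 2 along y, each 62 x 62 inside, 65 apart. Four cells hold a bottle, any two are empty. A bottle in a cell stands 38 above the carton's rim, with 5 of play each way. Origin: centre of the underside, z up
- cell_1 (a point): centre of the floor of the cell at x = -65, y = 32.5 in the carton's frame (mm), 4 above the bench (row by the hinge)
- cell_2 (a point): centre of the floor of the cell at x = 0, y = 32.5 in the carton's frame (mm), 4 above the bench (row by the hinge)
- cell_3 (a point): centre of the floor of the cell at x = 65, y = 32.5 in the carton's frame (mm), 4 above the bench (row by the hinge)
- cell_4 (a point): centre of the floor of the cell at x = -65, y = -32.5 in the carton's frame (mm), 4 above the bench (row away from the hinge)
- cell_5 (a point): centre of the floor of the cell at x = 0, y = -32.5 in the carton's frame (mm), 4 above the bench (row away from the hinge)
- cell_6 (a point): centre of the floor of the cell at x = 65, y = -32.5 in the carton's frame (mm), 4 above the bench (row away from the hinge)
- lid (a joint): hinge angle of the carton's lid: 0 fully closed, 1.57 lid upright, 2.3 at its stop; starts wide open at 1.8 to 2.1. The stiff crease holds the lid wherever it is left; 1 to 2 N at its free edge moves it either way. The lid is a shallow tray 200 x 135 x 49 deep of 4 thick board, mouth down when closed, its flat top then 119 above the bench and 7 clear of the bottle caps inside
- lid_edge (a point): point on the lid, middle of its free long edge, on the outer corner of its flat outer face: 135 from the hinge line along the lid, 49 across. Its x axis runs along the hinge. In the carton's frame it lies at y = -67.5, z = 119 when closed and at y = 116.5, z = 205 when the lid is upright (outer face then looks to +y)
- lid_hinge (a point): middle of the lid's hinge line, which runs along the carton's x at y = +67.5, z = 70 in the carton's frame (the top of the +y long wall)
- sample_a: short wide-mouth sample bottle, amber glass, white cap, paper label, 104 tall in all: round body 52 diameter up to 58, sloping shoulder and neck up to 77, then the round cap, 32 diameter, from 77 to 104 above the base (the place to grip). 120 to 230 g. Origin at the centre of its base, z up. Starts standing on the bench, to be packed
- sample_b: short wide-mouth sample bottle, amber glass, white cap, paper label, 104 tall in all: round body 52 diameter up to 58, sloping shoulder and neck up to 77, then the round cap, 32 diameter, from 77 to 104 above the base (the place to grip). 120 to 230 g. Origin at the centre of its base, z up. Starts standing on the bench, to be packed
- packed_1: short wide-mouth sample bottle, amber glass, white cap, paper label, 104 tall in all: round body 52 diameter up to 58, sloping shoulder and neck up to 77, then the round cap, 32 diameter, from 77 to 104 above the base (the place to grip). 120 to 230 g. Origin at the centre of its base, z up. Already standing in one of the carton's cells; it stays in the carton
- packed_2: short wide-mouth sample bottle, amber glass, white cap, paper label, 104 tall in all: round body 52 diameter up to 58, sloping shoulder and neck up to 77, then the round cap, 32 diameter, from 77 to 104 above the base (the place to grip). 120 to 230 g. Origin at the centre of its base, z up. Already standing in one of the carton's cells; it stays in the carton
- packed_3: short wide-mouth sample bottle, amber glass, white cap, paper label, 104 tall in all: round body 52 diameter up to 58, sloping shoulder and neck up to 77, then the round cap, 32 diameter, from 77 to 104 above the base (the place to grip). 120 to 230 g. Origin at the centre of its base, z up. Already standing in one of the carton's cells; it stays in the carton
- packed_4: short wide-mouth sample bottle, amber glass, white cap, paper label, 104 tall in all: round body 52 diameter up to 58, sloping shoulder and neck up to 77, then the round cap, 32 diameter, from 77 to 104 above the base (the place to grip). 120 to 230 g. Origin at the centre of its base, z up. Already standing in one of the carton's cells; it stays in the carton
- reagent: tall amber glass reagent bottle with a narrow neck and black cap, 62 diameter x 160 tall, stands on the bench among the sample bottles; not to be packed. Origin at the centre of its base
- beaker: clear glass beaker, 68 diameter x 90 tall, stands on the bench among the sample bottles; to be left alone. Origin at the centre of its base
- slide_box: small white plastic slide box, 85 x 55 x 30 high, lies on the bench to the right; to be left alone. Origin at the centre of its underside
- tape_dispenser: grey desk tape dispenser with a purple roll, 150 x 45 x 100 high, at the back; to be left alone. Origin at the centre of its underside
- marker: white marker pen with a red cap, 135 long, 17 thick, lies on the bench at the back right; to be left alone. Origin near its middle, on the bench
Mind the look-alikes: they are no part of the job. Leave any red look-alike of the sample_a alone.

How it is judged:
On the way:
1. both bottles stand released in the two empty cells, one in each, with the other four still in theirs, and the lid is still open (x of sample_a in the frame of carton between -0.096 and 0.096 m and y of sample_a in the frame of carton between -0.0635 and 0.0635 m and z of each of sample_a, sample_b, packed_1, packed_2, packed_3, packed_4 in the frame of carton below 0.009 m and angle between each of sample_a, sample_b, packed_1, packed_2, packed_3, packed_4's own z axis and vertical below 0.12 rad and x of sample_b in the frame of carton between -0.096 and 0.096 m and y of sample_b in the frame of carton between -0.0635 and 0.0635 m and x of packed_1 in the frame of carton between -0.096 and 0.096 m and y of packed_1 in the frame of carton between -0.0635 and 0.0635 m and x of packed_2 in the frame of carton between -0.096 and 0.096 m and y of packed_2 in the frame of carton between -0.0635 and 0.0635 m and x of packed_3 in the frame of carton between -0.096 and 0.096 m and y of packed_3 in the frame of carton between -0.0635 and 0.0635 m and x of packed_4 in the frame of carton between -0.096 and 0.096 m and y of packed_4 in the frame of carton between -0.0635 and 0.0635 m and contact force between the fingers and sample_a below 0.1 N and contact force between the fingers and sample_b below 0.1 N and value of joint lid above 0.6 rad), for 0.2 s.
At the end, for the whole second after the job is handed in: All six sample bottles stand upright (within 0.12 rad) on the carton's floor (base within 5 mm of it), inside its walls, and so each in a cell of its own, and at rest, and the lid is closed (within 0.06 rad) (x of sample_a in the frame of carton between -0.096 and 0.096 m and y of sample_a in the frame of carton between -0.0635 and 0.0635 m and z of each of sample_a, sample_b, packed_1, packed_2, packed_3, packed_4 in the frame of carton below 0.009 m and angle between each of sample_a, sample_b, packed_1, packed_2, packed_3, packed_4's own z axis and vertical below 0.12 rad and x of sample_b in the frame of carton between -0.096 and 0.096 m and y of sample_b in the frame of carton between -0.0635 and 0.0635 m and x of packed_1 in the frame of carton between -0.096 and 0.096 m and y of packed_1 in the frame of carton between -0.0635 and 0.0635 m and x of packed_2 in the frame of carton between -0.096 and 0.096 m and y of packed_2 in the frame of carton between -0.0635 and 0.0635 m and x of packed_3 in the frame of carton between -0.096 and 0.096 m and y of packed_3 in the frame of carton between -0.0635 and 0.0635 m and x of packed_4 in the frame of carton between -0.096 and 0.096 m and y of packed_4 in the frame of carton between -0.0635 and 0.0635 m and value of joint lid below 0.06 rad and linear speed of each of sample_a, sample_b, packed_1, packed_2, packed_3, packed_4 below 0.02 m/s); the robot touches nothing.
It fails at once if a sample bottle is tipped over (0.6 rad) (angle between any of sample_a, sample_b, packed_1, packed_2, packed_3, packed_4's own z axis and vertical above 0.6 rad).
It fails at once if a sample bottle is dropped (falls free of the fingers at over 0.7 m/s, a drop of about 25 mm) ((contact force between the fingers and sample_a below 0.1 N and linear speed of sample_a above 0.7 m/s) or (contact force between the fingers and sample_b below 0.1 N and linear speed of sample_b above 0.7 m/s) or (contact force between the fingers and packed_1 below 0.1 N and linear speed of packed_1 above 0.7 m/s) or (contact force between the fingers and packed_2 below 0.1 N and linear speed of packed_2 above 0.7 m/s) or (contact force between the fingers and packed_3 below 0.1 N and linear speed of packed_3 above 0.7 m/s) or (contact force between the fingers and packed_4 below 0.1 N and linear speed of packed_4 above 0.7 m/s)).
It fails at once if something that is not part of the job is moved by more than 40 mm or tipped over (distance of any of beaker, reagent, slide_box, tape_dispenser, marker from where it was at the start of the episode above 0.04 m or angle between any of beaker, reagent's own z axis and vertical above 0.5 rad).
It also fails if it takes over 69 s, if anything falls off the work surface, if the arm or the gripper's body presses on something with over 40 N, if the wrist force passes 120 N, or if a joint passes its speed limit or range.

## Working session

There is one attempt and no reset: what is moved stays moved. The work goes in short steps, Python scripts to look and compute and a tool call to move; the robot and the scene stay as the last step left them, time stands still between calls to the robot, and variables do not carry over. Pictures are saved under pics/ and viewed, at most 10 in all, crops included, and the job is handed in when it is done.

Besides the shell and the picture viewer there is one more tool, called after ">>>" as name(argument=value, ...) on one line, values as JSON. send_rows: Moves the arm, as the interface text tells. Scaled input: -1 to 1 covers 30 cm each way for a shift and 2 pi rad each way for a turn. Its arguments: {"type":"object","properties":{"rows":{"type":"string"},"jaw":{"type":"number"},"force":{"type":"number"}},"required":["rows"]}

```bash
ls; mkdir -p pics; python3 - <<'E'
from plant import sensors, eyes
import cv2, numpy as np
s=sensors.get_state(); print(s)
for n in("scene","top"):
    p,d=eyes.snapshot(n); c=eyes.calibration(n); print(n,c)
    cv2.imwrite(f"pics/{n}0.png",p[:,:,::-1]); np.savez(f"{n}0.npz",p=p,d=d,T=c["world_from_camera"],f=200/np.tan(np.radians(c["fov_y"]/2)),cx=c["cx"],cy=c["cy"])
E
```

```text
pics
{'clock': 0.0, 'q': array([ 1.17381652,  0.68999156, -0.19451118,  1.56636326,  0.1572944 ,
        0.90247461, -0.2151011 ]), 'qd': array([ 0.00062624,  0.00088419,  0.00040026,  0.00145641, -0.00108996,
       -0.00132432, -0.00024939]), 'joint_torque': array([ 2.59353983e-04, -5.27563405e+01, -1.26635838e+00, -1.53430778e+01,
       -5.25437901e-02,  6.83795006e-03,  1.88325389e-04]), 'tool_pos': array([ 0.26067602, -0.56734059,  0.2379001 ]), 'eef_rot': array([ 9.76884165e-01,  2.13767341e-01, -2.59434029e-04, -8.85728278e-04]), 'contact_force': array([-0.61741012, -0.35045311, -0.01686912]), 'moment': array([ 0.04781649, -0.05542279, -0.01268012]), 'finger_force': 0.0, 'opening': 0.9969911934995285}
scene {'fov_y': 48.286396595269075, 'cx': 319.462330118992, 'cy': 199.24783775758593, 'world_from_camera': array([[ 0.64452164,  0.61792186, -0.4502937 ,  1.02807373],
       [ 0.76456572, -0.51657792,  0.38546922, -0.49848717],
       [ 0.00557808, -0.59272239, -0.80538752,  0.95117088],
       [ 0.        ,  0.        ,  0.        ,  1.        ]])}
top {'fov_y': 54.81790104685227, 'cx': 320.8337403267768, 'cy': 197.56238862298517, 'world_from_camera': array([[-0.02479071, -0.99339213,  0.11206027,  0.45204939],
       [-0.99954365,  0.02269544, -0.019935  , -0.08412548],
       [ 0.01726002, -0.11250333, -0.99350143,  1.11783599],
       [ 0.        ,  0.        ,  0.        ,  1.        ]])}
```

View pics/scene0.png

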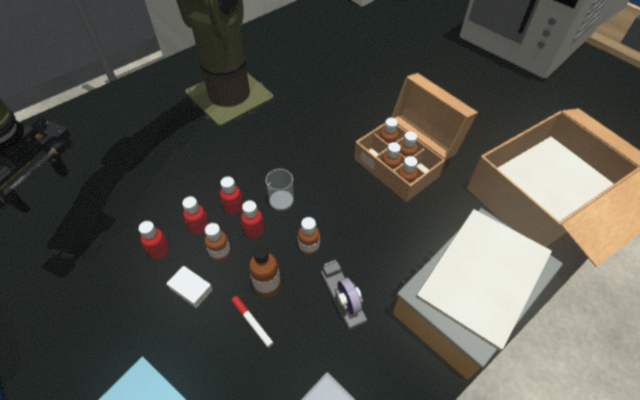

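View pics/top0.png

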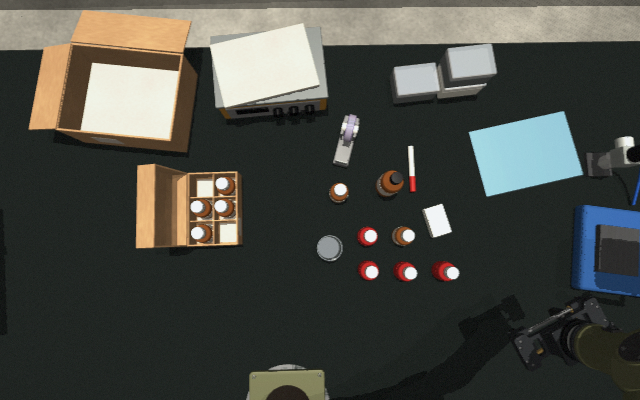

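The pictures show two amber, white-capped loose bottles, in the top view at about (340,190) and (404,236). The red ones at (368,236), (370,270), (406,271) and (445,271) are look-alikes, and the black-capped one at (390,182) is the reagent. The empty cells are at (205,188) by the hinge and (229,232) away from it, with the lid on the left (+y).

```bash
cat > h.py <<'E'
import numpy as np, cv2
def cloud(n):
    z=np.load(n); d=z["d"]; v,u=np.mgrid[:400,:640]
    P=np.stack([(u-z["cx"])/z["f"]*d,(v-z["cy"])/z["f"]*d,d],-1)
    return z["p"],P@z["T"][:3,:3].T+z["T"][:3,3],d>0
E
python3 - <<'E'
from h import *
p,W,ok=cloud("top0.npz")
big=cv2.resize(p[160:285,310:470],None,fx=5,fy=5,interpolation=cv2.INTER_CUBIC)[:600]; cv2.imwrite("pics/crop.png",big[:,:,::-1])
# white caps
m=((p.min(2)>130)&ok&(W[...,2]>.09)&(W[...,2]<.125)).astype(np.uint8)
n,l,st,c=cv2.connectedComponentsWithStats(m)
for i in range(1,n):
    if st[i,4]>60 and 180<c[i][0]<470:
        q=W[l==i]; t=q[q[:,2]>np.percentile(q[:,2],50)-.004]
        uv=c[i].astype(int); ring=p[min(uv[1]+13,399),uv[0]-3:uv[0]+4].mean(0)
        (e,r,_)=cv2.minEnclosingCircle((t[:,:2]*1000).astype(np.float32))
        print(c[i].round(),st[i,4],t.mean(0).round(4),np.median(q[:,2]).round(4),np.array(e).round(1),round(r,1))
for nm,(u0,u1,v0,v1) in dict(beaker=(312,345,230,265),reagent=(375,405,165,200)).items():
    q=W[v0:v1,u0:u1].reshape(-1,3);q=q[q[:,2]>.03];print(nm,q[:,:2].min(0),q[:,:2].max(0),q[:,2].max())
# carton rim
q=W[150:260,120:255].reshape(-1,3); 
r=q[(abs(q[:,2]-.07)<.004)]; print(len(r)); print(cv2.minAreaRect((r[:,:2]*1000).astype(np.float32)))
hi=q[q[:,2]>.135]; print("lid",hi.min(0),hi.max(0)); print("bench z",np.median(W[300:340,150:240,2]))
E
```

```text
Traceback (most recent call last):
ValueError: not enough values to unpack (expected 3, got 2)
```

View pics/crop.png

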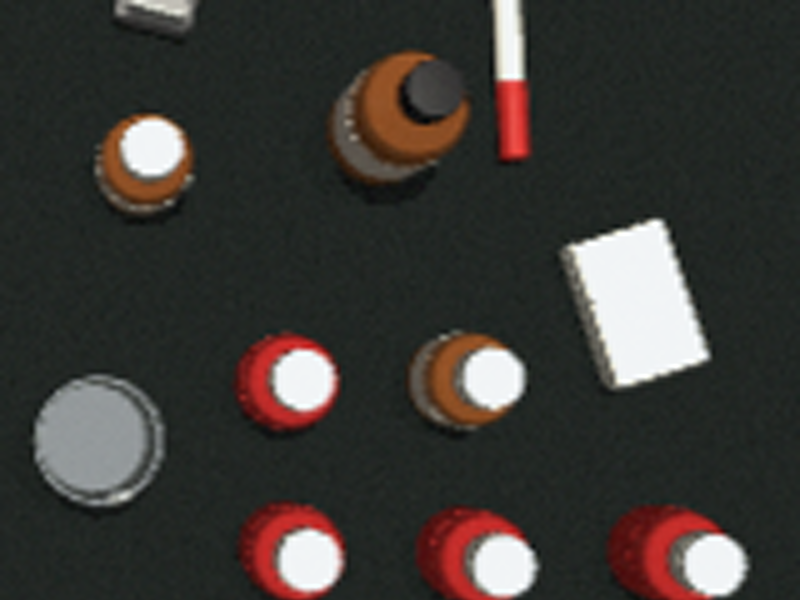

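The enlarged crop confirms it. The amber bottles with white caps and labels are at crop (150,150) and (490,378), with caps at full-picture (340,190) and (408,236). The others are red or have a black cap.

```bash
cat > m.py <<'E'
from h import *
p,W,ok=cloud("top0.npz")
m=((p.min(2)>130)&ok&(W[...,2]>.09)&(W[...,2]<.125)).astype(np.uint8)
n,l,st,c=cv2.connectedComponentsWithStats(m)
for i in range(1,n):
    if st[i,4]>60 and 180<c[i][0]<470:
        q=W[l==i]; t=q[q[:,2]>np.percentile(q[:,2],50)-.004]
        (e,r)=cv2.minEnclosingCircle((t[:,:2]*1000).astype(np.float32))
        print(c[i].round(),st[i,4],t.mean(0).round(4),np.median(q[:,2]).round(4),np.array(e).round(1),round(r,1))
for nm,(u0,u1,v0,v1) in dict(beaker=(312,345,230,265),reagent=(375,405,165,200),tape=(330,362,110,168)).items():
    q=W[v0:v1,u0:u1].reshape(-1,3);q=q[q[:,2]>.03];print(nm,q.min(0),q.max(0))
q=W[150:260,120:255].reshape(-1,3)
r=q[(abs(q[:,2]-.07)<.004)]; print(len(r),cv2.minAreaRect((r[:,:2]*1000).astype(np.float32)))
hi=q[q[:,2]>.135]; print("lid",hi.min(0),hi.max(0)); print("bench z",np.median(W[300:340,150:240,2]))
# carton outer outline: right edge & extents via scene view too
p,W,ok=cloud("scene0.npz"); q=W[60:205,350:480].reshape(-1,3)
r=q[(abs(q[:,2]-.07)<.003)]; print("scene rim",len(r),cv2.minAreaRect((r[:,:2]*1000).astype(np.float32)))
hi=q[q[:,2]>.14];print(hi.min(0),hi.max(0))
E
python3 m.py
```

```text
[270.  65.] 4788 [0.9288 0.0426 0.1235] 0.1228 [913.5  34.1] 169.7
[350. 125.] 126 [ 0.7657 -0.1891  0.0978] 0.0971 [ 763.8 -190.7] 24.5
[221. 183.] 120 [0.611  0.1576 0.1073] 0.1071 [611.4 157.6] 16.0
[340. 189.] 107 [ 0.5882 -0.1551  0.1032] 0.1029 [ 588.4 -155.1] 15.3
[196. 206.] 118 [0.5508 0.2227 0.1072] 0.107 [550.8 222.9] 15.6
[220. 206.] 121 [0.5505 0.1603 0.1069] 0.1069 [550.9 160.4] 15.5
[197. 233.] 128 [0.482  0.2204 0.1071] 0.1069 [481.9 220.5] 15.6
[370. 235.] 111 [ 0.4636 -0.2314  0.1028] 0.1026 [ 463.5 -231.6] 15.9
[408. 235.] 108 [ 0.462  -0.3309  0.1032] 0.1031 [ 462.3 -331.3] 15.7
[371. 272.] 120 [ 0.3699 -0.2306  0.1034] 0.1035 [ 369.8 -230.4] 15.6
[410. 273.] 117 [ 0.3645 -0.3317  0.1031] 0.1031 [ 364.1 -332.3] 15.9
[452. 272.] 115 [ 0.3621 -0.4419  0.1029] 0.103 [ 361.9 -441.9] 15.7
beaker [ 0.40169043 -0.15526618  0.0304402 ] [ 0.46770192 -0.08412548  1.11783599]
reagent [ 0.45204939 -0.32725782  0.03017713] [ 0.63740486 -0.08412548  1.11783599]
tape [ 0.45204939 -0.21581987  0.03027264] [ 0.80173657 -0.08412548  1.11783599]
1514 ((548.7440185546875, 216.82330322265625), (200.15061950683594, 186.60516357421875), 0.5134140253067017)
lid [ 0.4478376  -0.08412548  0.13509661] [0.64808146 0.3432701  1.11783599]
bench z -0.0006976494016263102
scene rim 1040 ((595.0972900390625, 216.51837158203125), (294.3902893066406, 189.58155822753906), 0.3096590042114258)
[ 0.44666953 -0.49848717  0.14001827] [1.02807373 0.34388489 0.95117088]
```

```bash
cat > m2.py <<'E'
from h import *
import sys
from scipy.optimize import minimize
p,W,ok=cloud(sys.argv[1] if len(sys.argv)>1 else "top0.npz")
q=W[150:260,120:255][ok[150:260,120:255]]
r=q[(abs(q[:,2]-.069)<.004)&(q[:,1]<.25)&(q[:,1]>.1)&(q[:,0]>.43)&(q[:,0]<.66)]*1000
# edges of rim: -y edge, slope
b=np.arange(455,645,8)
e=[(x+4,np.percentile(s,3)) for x in b if len(s:=r[(r[:,0]>=x)&(r[:,0]<x+8),1])>2]
e=np.array(e); k=np.polyfit(e[:,0],e[:,1],1); print("-y edge slope,at548",k[0],np.polyval(k,548.5))
print("x extents",np.percentile(r[:,0],[.5,99.5]))
for nm,s in (("lo",r[r[:,0]<460]),("hi",r[r[:,0]>637])): kk=np.polyfit(s[:,1],s[:,0],1); print(nm,len(s),kk[0],np.polyval(kk,190))
L=q[(q[:,2]>.08)&(q[:,1]>.262)]
print("lid pts",len(L)); 
for x0 in (.46,.5,.55,.6,.63):
    s=L[abs(L[:,0]-x0)<.004]; s=s[np.argsort(s[:,1])]; print(x0,(s[::max(1,len(s)//9),1:]*1000).round().tolist())
E
python3 m2.py; python3 - <<'E'
from h import *
p,W,ok=cloud("top0.npz")
for nm,(u0,u1,v0,v1),z0,z1 in (("beaker",(310,348,228,266),.06,.11),("reagent",(372,408,165,205),.08,.17),("tape",(325,365,105,172),.03,.12)):
    q=W[v0:v1,u0:u1][ok[v0:v1,u0:u1]];q=q[(q[:,2]>z0)&(q[:,2]<z1)]
    print(nm,len(q),q.min(0).round(3),q.max(0).round(3))
E
```

```text
-y edge slope,at548 0.015590251530111005 125.08361626002801
x extents [449.08218625 649.38158932]
lo 78 -0.01833056980530427 451.18468495860384
hi 80 0.005909229429059097 646.2281403085289
lid pts 2626
0.46 [[292.0, 199.0], [299.0, 199.0], [308.0, 194.0], [311.0, 88.0], [314.0, 102.0], [316.0, 109.0], [319.0, 115.0], [322.0, 193.0], [331.0, 190.0], [340.0, 186.0]]
0.5 [[293.0, 200.0], [301.0, 196.0], [309.0, 84.0], [312.0, 192.0], [314.0, 193.0], [317.0, 192.0], [320.0, 121.0], [325.0, 191.0], [334.0, 185.0], [341.0, 186.0]]
0.55 [[295.0, 196.0], [302.0, 197.0], [310.0, 83.0], [313.0, 102.0], [316.0, 107.0], [318.0, 115.0], [321.0, 126.0], [326.0, 191.0], [334.0, 189.0], [343.0, 185.0]]
0.6 [[295.0, 199.0], [303.0, 198.0], [310.0, 84.0], [313.0, 97.0], [315.0, 106.0], [318.0, 111.0], [320.0, 119.0], [323.0, 125.0], [330.0, 191.0], [340.0, 188.0]]
0.63 [[295.0, 195.0], [300.0, 202.0], [309.0, 88.0], [313.0, 94.0], [316.0, 105.0], [318.0, 113.0], [321.0, 125.0], [326.0, 191.0], [334.0, 188.0]]
beaker 113 [ 0.402 -0.155  0.061] [ 0.468 -0.091  0.093]
reagent 436 [ 0.577 -0.327  0.08 ] [ 0.637 -0.265  0.163]
tape 418 [ 0.67  -0.216  0.03 ] [ 0.843 -0.125  0.103]
```

>>> send_rows(rows="0.06 -0.03 0 -0.015;0.16 -0.075 0 -0.033;0.28 -0.13 0 -0.052;0.4 -0.185 0 -0.071;0.52 -0.24 0 -0.09;0.64 -0.295 0 -0.109;0.76 -0.35 0 -0.128;0.86 -0.397 0 -0.147;0.92 -0.425 0 -0.165;0.939 -0.434 0 -0.181", jaw=-0.36, force=15)

```text
clock: 0.93
tool_pos: [0.4659, -0.3272, 0.2389]
eef_rot: [0.704, 0.711, 0.002, -0.0]
contact_force: [-0.5, 0.1, -0.0]
opening: 0.68
finger_force: 0.0
```

>>> send_rows(rows="0 0 0.04 0;0 0 0.1 0;0 0 0.18 0;0 0 0.26 0;0 0 0.32 0;0 0 0.35 0;0 0 0.36 0;0 0 0.36 0")

```text
clock: 1.6
tool_pos: [0.4625, -0.3318, 0.1303]
eef_rot: [0.708, 0.706, -0.0, -0.0]
contact_force: [0.2, 0.2, 0.0]
opening: 0.678
finger_force: 0.0
```

>>> send_rows(rows="0.002 0 0.04 0;0.002 0 0.09 0;0.002 0 0.14 0;0.002 0 0.17 0;0.002 0 0.187 0;0.002 0 0.187 0;0.002 0 0.187 0")

```text
clock: 2.18
tool_pos: [0.4631, -0.3316, 0.0753]
eef_rot: [0.708, 0.706, 0.0, 0.001]
contact_force: [0.4, -0.4, 0.3]
opening: 0.677
finger_force: 0.0
```

>>> send_rows(rows="0 0 0 0;0 0 0 0;0 0 0 0;0 0 0 0;0 0 0 0;0 0 0 0", jaw=1, force=20)

```text
clock: 2.68
tool_pos: [0.463, -0.3315, 0.075]
eef_rot: [0.708, 0.706, 0.0, 0.0]
contact_force: [-0.1, 0.1, 1.2]
opening: 0.363
finger_force: 20.0
```

>>> send_rows(rows="0 0 -0.03 0;0 0 -0.09 0;0 0 -0.17 0;0 0 -0.25 0;0 0 -0.33 0;0 0 -0.41 0;0.02 0 -0.46 0;0.06 0 -0.49 0;0.12 0 -0.5 0;0.2 0 -0.5 0")

```text
clock: 3.52
tool_pos: [0.4624, -0.2716, 0.2253]
eef_rot: [0.709, 0.705, -0.0, 0.001]
contact_force: [0.5, 0.7, -2.5]
opening: 0.363
finger_force: 20.0
```

>>> send_rows(rows="0.08 0.005 0 0;0.17 0.01 0 0;0.26 0.015 0 0;0.35 0.02 0 0;0.44 0.025 0 0;0.53 0.03 0 0;0.62 0.035 0 0;0.71 0.04 0 0;0.8 0.045 0 0;0.89 0.05 0 0")

```text
clock: 4.35
tool_pos: [0.4771, -0.0025, 0.2244]
eef_rot: [0.708, 0.706, -0.001, -0.001]
contact_force: [0.1, 0.2, -2.2]
opening: 0.359
finger_force: 20.0
```

>>> send_rows(rows="0.09 0.005 0 0;0.18 0.01 0 0;0.27 0.015 0 0;0.36 0.018 0 0;0.44 0.02 0 0;0.5 0.021 0 0;0.53 0.021 0 0;0.544 0.021 0 0;0.544 0.021 0 0;0.544 0.021 0 0")

```text
clock: 5.18
tool_pos: [0.4849, 0.1573, 0.2244]
eef_rot: [0.708, 0.706, -0.001, 0.0]
contact_force: [0.5, -0.9, -1.9]
opening: 0.366
finger_force: 20.0
```

>>> send_rows(rows="0.004 -0.002 0.03 0;0.004 -0.002 0.08 0;0.004 -0.002 0.14 0;0.004 -0.002 0.2 0;0.004 -0.002 0.26 0;0.004 -0.002 0.32 0;0.004 -0.002 0.37 0;0.004 -0.002 0.41 0;0.004 -0.002 0.43 0;0.004 -0.002 0.44 0")

```text
clock: 6.02
tool_pos: [0.4841, 0.1588, 0.0914]
eef_rot: [0.709, 0.706, -0.001, -0.0]
contact_force: [-0.0, -0.3, -0.4]
opening: 0.36
finger_force: 20.0
```

>>> send_rows(rows="0 0 0.01 0;0 0 0.02 0;0 0 0.03 0;0 0 0.037 0;0 0 0.042 0;0 0 0.042 0")

```text
clock: 6.52
tool_pos: [0.4847, 0.16, 0.08]
eef_rot: [0.708, 0.706, 0.0, 0.0]
contact_force: [0.0, -0.8, -1.1]
opening: 0.36
finger_force: 20.0
```

>>> send_rows(rows="0 0 0.003 0;0 0 0.005 0;0 0 0.005 0")

```text
clock: 6.77
tool_pos: [0.4849, 0.1601, 0.0789]
eef_rot: [0.708, 0.706, 0.0, 0.0]
contact_force: [-0.2, -0.6, 2.4]
opening: 0.361
finger_force: 20.0
```

>>> send_rows(rows="0 0 0 0;0 0 0 0;0 0 0 0;0 0 0 0;0 0 0 0;0 0 -0.03 0;0 0 -0.07 0;0 0 -0.12 0;0 0 -0.17 0;0 0 -0.23 0", jaw=-0.1)

```text
clock: 7.6
tool_pos: [0.4842, 0.1598, 0.1484]
eef_rot: [0.708, 0.706, -0.0, -0.0]
contact_force: [-0.3, -0.1, 0.3]
opening: 0.551
finger_force: 0.0
```

>>> send_rows(rows="0 0 -0.07 0;0 0 -0.14 0;-0.08 0 -0.19 0;-0.18 0 -0.22 0;-0.29 0.03 -0.22 0;-0.41 0.06 -0.22 0;-0.54 0.1 -0.22 0;-0.67 0.14 -0.22 0;-0.8 0.18 -0.22 0;-0.9 0.2 -0.22 0")

```text
clock: 8.43
tool_pos: [0.5446, -0.1144, 0.2142]
eef_rot: [0.709, 0.705, -0.0, 0.001]
contact_force: [1.2, 0.2, 0.1]
opening: 0.552
finger_force: 0.0
```

>>> send_rows(rows="-0.07 0.06 0 0;-0.12 0.11 0 0;-0.14 0.14 0 0;-0.145 0.146 0.03 0;-0.145 0.146 0.08 0;-0.145 0.146 0.14 0;-0.145 0.146 0.2 0;-0.145 0.146 0.25 0;-0.145 0.146 0.27 0;-0.145 0.146 0.27 0", jaw=-0.36)

```text
clock: 9.27
tool_pos: [0.5859, -0.1529, 0.1311]
eef_rot: [0.708, 0.707, -0.001, -0.002]
contact_force: [-0.1, 0.4, -0.3]
opening: 0.675
finger_force: 0.0
```

```bash
python3 - <<'E'
from plant import sensors, eyes
import cv2, numpy as np
p,d=eyes.snapshot("top"); c=eyes.calibration("top")
np.savez("top1.npz",p=p,d=d,T=c["world_from_camera"],f=200/np.tan(np.radians(c["fov_y"]/2)),cx=c["cx"],cy=c["cy"])
cv2.imwrite("pics/top1.png",cv2.resize(p[130:290,120:440],None,fx=2.5,fy=2.5)[:,:,::-1])
print(sensors.get_state()["tool_pos"])
E
sed 's/top0/top1/' m.py > m1.py; python3 m1.py | head -14
```

```text
[ 0.58684571 -0.15304831  0.13218852]
[271.  65.] 4767 [0.9284 0.041  0.1235] 0.1228 [929.4  41.6] 156.7
[350. 125.] 126 [ 0.7666 -0.1896  0.0974] 0.0967 [ 766.8 -190.8] 23.2
[221. 183.] 118 [0.611  0.1577 0.1071] 0.1068 [611.5 158.2] 15.8
[196. 206.] 119 [0.5508 0.2222 0.1069] 0.1069 [551.4 222.7] 15.9
[220. 206.] 122 [0.5508 0.1604 0.1068] 0.1068 [551.2 160.7] 15.9
[197. 232.] 128 [0.482  0.2206 0.1071] 0.107 [481.8 220.8] 15.7
[221. 231.] 122 [0.4836 0.1592 0.107 ] 0.1069 [483.3 160.2] 15.8
[452. 270.] 70 [ 0.3674 -0.4423  0.1032] 0.103 [ 363.3 -442.2] 15.4
beaker [ 0.40169032 -0.15529893  0.03003022] [ 0.46771395 -0.08412548  1.11783599]
reagent [ 0.45204939 -0.32593629  0.09877448] [ 0.63707394 -0.08412548  1.11783599]
tape [ 0.45204939 -0.21525475  0.03148688] [ 0.80123435 -0.08412548  1.11783599]
1588 ((548.693603515625, 216.79534912109375), (200.09091186523438, 185.986328125), 0.5679633021354675)
lid [ 0.44784147 -0.08412548  0.13516402] [0.64779379 0.34355705 1.11783599]
bench z -0.0006955244596487109
```

View pics/top1.png

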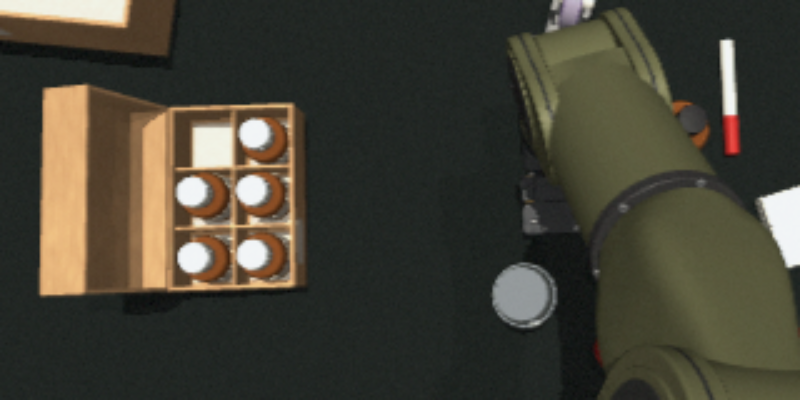

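The first bottle stands in its cell, with its cap at crop (262,255) and cap height 107 mm as expected. The remaining empty cell is at crop (211,142).

>>> send_rows(rows="-0.007 0.005 0.03 0;-0.007 0.005 0.08 0;-0.007 0.005 0.13 0;-0.007 0.005 0.17 0;-0.007 0.005 0.188 0;-0.007 0.005 0.188 0;-0.007 0.005 0.188 0")

```text
clock: 9.9
tool_pos: [0.5894, -0.1558, 0.0764]
eef_rot: [0.708, 0.706, 0.0, 0.0]
contact_force: [-0.5, -1.3, 0.3]
opening: 0.68
finger_force: 0.0
```

>>> send_rows(rows="0 0 0 0;0 0 0 0;0 0 0 0;0 0 0 0;0 0 0 0;0 0 0 0", jaw=1, force=20)

```text
clock: 10.4
tool_pos: [0.5895, -0.156, 0.0766]
eef_rot: [0.708, 0.706, 0.0, 0.0]
contact_force: [0.8, 0.3, 4.1]
opening: 0.357
finger_force: 40.1
```

>>> send_rows(rows="0 0 -0.03 0;0 0 -0.09 0;0 0 -0.17 0;0 0 -0.25 0;0 0 -0.33 0;0.02 0 -0.41 0;0.06 0 -0.46 0;0.12 0 -0.49 0;0.2 0.01 -0.5 0;0.29 0.02 -0.5 0")

```text
clock: 11.23
tool_pos: [0.5953, -0.0696, 0.2275]
eef_rot: [0.709, 0.705, -0.0, 0.001]
contact_force: [-0.2, -0.1, -3.0]
opening: 0.357
finger_force: 37.8
```

>>> send_rows(rows="0.09 0.01 0 0;0.18 0.02 0 0;0.27 0.03 0 0;0.36 0.04 0 0;0.45 0.045 0 0;0.54 0.05 0 0;0.63 0.055 0 0;0.72 0.058 0 0;0.8 0.06 0 0;0.87 0.06 0 0")

```text
clock: 12.07
tool_pos: [0.6132, 0.1941, 0.2262]
eef_rot: [0.708, 0.707, -0.0, -0.001]
contact_force: [-0.3, 0.6, -1.3]
opening: 0.354
finger_force: 37.7
```

>>> send_rows(rows="0.05 0 0 0;0.09 0 0 0;0.105 0 0 0;0.11 0 0 0;0.11 0 0 0;0.11 0 0 0")

```text
clock: 12.57
tool_pos: [0.6145, 0.2231, 0.226]
eef_rot: [0.709, 0.705, -0.001, 0.001]
contact_force: [0.6, 0.1, -1.8]
opening: 0.358
finger_force: 37.8
```

>>> send_rows(rows="0.006 -0.003 0.03 0;0.006 -0.003 0.08 0;0.006 -0.003 0.14 0;0.006 -0.003 0.2 0;0.006 -0.003 0.26 0;0.006 -0.003 0.32 0;0.006 -0.003 0.37 0;0.006 -0.003 0.41 0;0.006 -0.003 0.435 0;0.006 -0.003 0.445 0")

```text
clock: 13.4
tool_pos: [0.6126, 0.226, 0.0911]
eef_rot: [0.708, 0.706, -0.001, -0.0]
contact_force: [0.5, -0.3, -2.4]
opening: 0.357
finger_force: 37.8
```

>>> send_rows(rows="0 0 0.01 0;0 0 0.02 0;0 0 0.03 0;0 0 0.036 0;0 0 0.04 0;0 0 0.04 0")

```text
clock: 13.9
tool_pos: [0.6134, 0.2269, 0.0808]
eef_rot: [0.708, 0.706, 0.0, 0.0]
contact_force: [-0.6, 0.0, -1.9]
opening: 0.355
finger_force: 37.8
```

>>> send_rows(rows="0 0 0.003 0;0 0 0.005 0;0 0 0.005 0")

```text
clock: 14.15
tool_pos: [0.6135, 0.227, 0.0807]
eef_rot: [0.708, 0.706, 0.0, 0.0]
contact_force: [-1.0, -0.8, 6.9]
opening: 0.355
finger_force: 38.3
```

>>> send_rows(rows="0 0 0 0;0 0 0 0;0 0 0 0;0 0 0 0;0 0 0 0;0 0 -0.03 0;0 0 -0.07 0;0 0 -0.12 0;0 0 -0.17 0;0 0 -0.23 0", jaw=-0.1)

```text
clock: 14.98
tool_pos: [0.6131, 0.2269, 0.1495]
eef_rot: [0.708, 0.706, -0.0, -0.0]
contact_force: [0.6, 0.2, -0.8]
opening: 0.551
finger_force: 0.0
```

>>> send_rows(rows="0 0 -0.08 0;0 0 -0.18 0;0 0 -0.28 0;0 0 -0.36 0;0.02 -0.03 -0.4 0;0.09 -0.06 -0.4 0;0.19 -0.1 -0.4 0;0.29 -0.14 -0.4 0;0.39 -0.18 -0.4 0;0.47 -0.21 -0.4 0", jaw=1)

```text
clock: 15.82
tool_pos: [0.5475, 0.3712, 0.2684]
eef_rot: [0.707, 0.707, -0.0, -0.001]
contact_force: [0.6, 0.4, -0.9]
opening: 0.005
finger_force: 0.0
```

>>> send_rows(rows="0.04 -0.005 0 0;0.06 -0.005 0 0;0.06 -0.005 0 0;0.06 -0.005 0 0")

```text
clock: 16.15
tool_pos: [0.5503, 0.3841, 0.2678]
eef_rot: [0.709, 0.705, -0.001, 0.001]
contact_force: [0.4, -0.7, 0.4]
opening: 0.001
finger_force: 0.0
```

```bash
python3 - <<'E'
from plant import sensors, eyes
import cv2, numpy as np
for n in ("scene","top"):
    p,d=eyes.snapshot(n); c=eyes.calibration(n)
    np.savez(n+"2.npz",p=p,d=d,T=c["world_from_camera"],f=200/np.tan(np.radians(c["fov_y"]/2)),cx=c["cx"],cy=c["cy"])
    if n=="scene": cv2.imwrite("pics/scene2.png",cv2.resize(p[40:240,320:520],None,fx=3,fy=3)[:,:,::-1])
print(sensors.get_state()["tool_pos"])
from h import *
p,W,ok=cloud("scene2.npz")
m=((p.min(2)>130)&ok&(W[...,2]>.09)&(W[...,2]<.125)&(W[...,1]>.1)&(W[...,1]<.26)).astype(np.uint8)
n,l,st,c=cv2.connectedComponentsWithStats(m)
for i in range(1,n):
    if st[i,4]>30: print(c[i].round(),st[i,4],W[l==i].mean(0).round(4),np.median(W[l==i][:,2]).round(4))
E
```

```text
[0.55059827 0.38351248 0.26790823]
[391. 122.] 85 [0.4828 0.2194 0.1074] 0.1076
[376. 133.] 88 [0.4857 0.1582 0.1078] 0.1079
[411. 136.] 90 [0.5526 0.2214 0.1074] 0.1075
[394. 147.] 97 [0.5527 0.1591 0.1076] 0.1075
[429. 149.] 96 [0.6137 0.2259 0.1072] 0.1073
[410. 161.] 101 [0.6128 0.1562 0.1074] 0.1076
[501. 232.] 460 [0.8867 0.1463 0.1218] 0.124
[590. 254.] 57 [1.044  0.2557 0.1125] 0.1132
[545. 269.] 549 [1.0023 0.1473 0.1164] 0.1142
```

View pics/scene2.png

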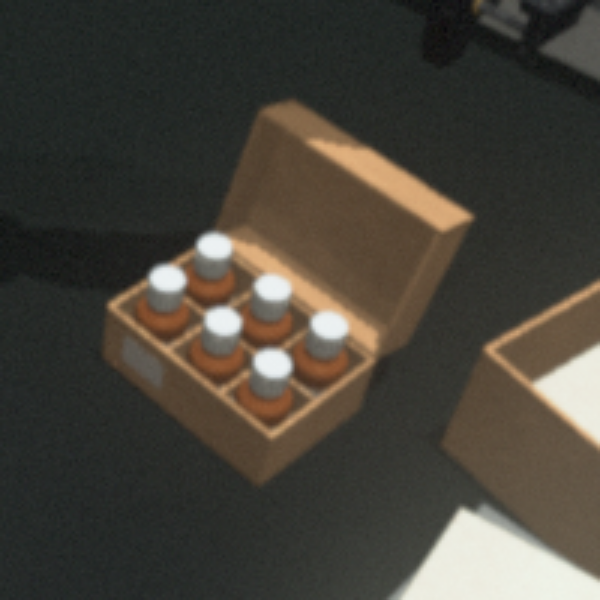

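```bash
python3 - <<'E'
import numpy as np,cv2
for n in ("scene","top"):
    z=np.load(n+"2.npz"); T=np.linalg.inv(z["T"])
    for P in ([.55,.384,.268],[.55,.34,.19]):
        c=T@np.r_[P,1]; print(n,P,c[:2]/c[2]*z["f"]+[z["cx"],z["cy"]])
    cv2.imwrite(f"pics/{n}2f.png",z["p"][:,:,::-1])
a=np.vstack([cv2.imread(f"pics/{n}2f.png") for n in("scene","top")]); cv2.imwrite("pics/both.png",cv2.resize(a,(480,600)))
E
```

```text
scene [0.55, 0.384, 0.268] [465.86625629  59.47235609]
scene [0.55, 0.34, 0.19] [446.83160747  91.76090469]
top [0.55, 0.384, 0.268] [ 99.70723017 201.63393179]
top [0.55, 0.34, 0.19] [136.24532604 204.53366613]
```

View pics/both.png

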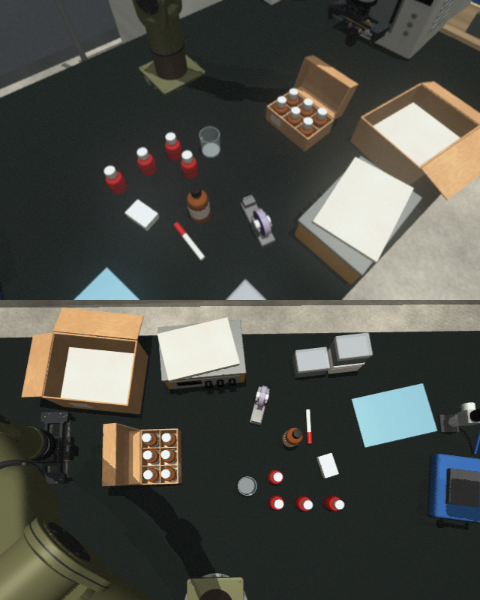

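All six bottles stand in their cells (cap heights 107–108 mm) and the lid is still open. The gripper is now behind the lid, so I close it next.

>>> send_rows(rows="0 0 0.05 0;0 0 0.12 0;0 0 0.19 0;0 0 0.25 0;0 0 0.29 0;-0.04 0 0.29 0;-0.08 0 0.29 0;-0.12 0 0.29 0;-0.16 0 0.285 0;-0.2 0 0.28 0")

```text
clock: 17.08
tool_pos: [0.55, 0.3258, 0.1861]
eef_rot: [0.708, 0.706, 0.002, 0.0]
contact_force: [0.5, 2.0, 1.4]
opening: 0.005
finger_force: 1.1
```

>>> send_rows(rows="-0.05 0 -0.015 0;-0.09 0 -0.027 0;-0.13 0 -0.033 0;-0.17 0 -0.035 0;-0.21 0 -0.035 0;-0.25 0 -0.03 0;-0.28 0 -0.023 0;-0.31 0 -0.015 0;-0.345 0 -0.005 0;-0.345 0 -0.005 0")

```text
clock: 17.92
tool_pos: [0.5481, 0.2188, 0.1842]
eef_rot: [0.709, 0.705, -0.002, 0.0]
contact_force: [-0.6, -0.6, -0.0]
opening: 0.01
finger_force: 0.0
```

>>> send_rows(rows="-0.03 0 0.014 0;-0.06 0 0.032 0;-0.087 0 0.05 0;-0.115 0 0.075 0;-0.14 0 0.1 0;-0.165 0 0.127 0;-0.185 0 0.157 0;-0.2 0 0.18 0;-0.2 0 0.19 0;-0.2 0 0.195 0")

```text
clock: 18.75
tool_pos: [0.5481, 0.1621, 0.1262]
eef_rot: [0.708, 0.706, -0.001, -0.0]
contact_force: [0.4, -1.9, 0.5]
opening: 0.002
finger_force: 0.4
```

```bash
python3 - <<'E'
from plant import sensors, eyes
import numpy as np
n="scene"
p,d=eyes.snapshot(n); c=eyes.calibration(n)
np.savez(n+"3.npz",p=p,d=d,T=c["world_from_camera"],f=200/np.tan(np.radians(c["fov_y"]/2)),cx=c["cx"],cy=c["cy"])
from h import *
p,W,ok=cloud("scene3.npz"); cv2.imwrite("pics/scene3.png",cv2.resize(p[40:240,320:520],None,fx=2,fy=2)[:,:,::-1])
q=W[ok]; q=q[(q[:,0]>.59)&(q[:,0]<.64)&(q[:,1]>.1)&(q[:,1]<.33)&(q[:,2]>.085)&(q[:,2]<.25)]
for y in np.arange(.11,.3,.02):
    s=q[abs(q[:,1]-y)<.01]; print(y.round(2),len(s),np.percentile(s[:,2],[10,50,90]).round(4) if len(s) else "")
s=sensors.get_state(); print(s["tool_pos"],s["contact_force"])
E
```

```text
0.11 0 
0.13 466 [0.0953 0.1266 0.2317]
0.15 256 [0.1245 0.1997 0.2335]
0.17 242 [0.1235 0.1919 0.2331]
0.19 204 [0.1228 0.1945 0.2333]
0.21 88 [0.1198 0.1223 0.1242]
0.23 97 [0.1186 0.1207 0.1224]
0.25 87 [0.1176 0.1195 0.1213]
0.27 16 [0.1159 0.1181 0.1191]
0.29 0 
[0.54808089 0.16276182 0.12638736] [-0.66447766 -0.44182703 -0.13664526]
```

View pics/scene3.png

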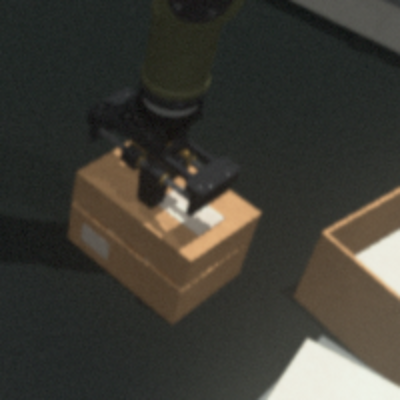

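The lid is almost down, with a slope of about 0.06 rad. I press it the rest of the way gently.

>>> send_rows(rows="0 0 0.008 0;0 0 0.016 0;0 0 0.022 0;0 0 0.026 0;0 0 0.029 0;0 0 0.031 0;0 0 0.031 0;0 0 0.031 0")

```text
clock: 19.47
tool_pos: [0.5486, 0.1626, 0.1193]
eef_rot: [0.708, 0.706, 0.0, 0.001]
contact_force: [-3.1, -2.0, 13.5]
opening: 0.004
finger_force: 6.4
```

Contact at 119 mm with 13.5 N means the lid is at its stop. Next I lift off and check.

>>> send_rows(rows="0 0 -0.02 0;0 0 -0.07 0;0 0 -0.15 0;0 0 -0.24 0;0 0 -0.33 0;0 0 -0.42 0;-0.1 0 -0.45 0;-0.2 0 -0.45 0;-0.3 0 -0.45 0;-0.4 0 -0.45 0")

```text
clock: 20.3
tool_pos: [0.5482, 0.0417, 0.2533]
eef_rot: [0.708, 0.706, 0.001, 0.0]
contact_force: [0.1, -0.3, -0.3]
opening: 0.002
finger_force: 0.0
```

>>> send_rows(rows="-0.1 0 0 0;-0.2 0 0 0;-0.3 0 0 0;-0.35 0 0 0;-0.37 0 0 0;-0.37 0 0 0;-0.37 0 0 0")

```text
clock: 20.88
tool_pos: [0.5481, -0.067, 0.253]
eef_rot: [0.708, 0.707, 0.001, -0.0]
contact_force: [0.7, 0.6, 0.4]
opening: 0.001
finger_force: 0.0
```

```bash
python3 - <<'E'
from plant import sensors, eyes
import numpy as np
for n in("top","scene"):
    p,d=eyes.snapshot(n); c=eyes.calibration(n)
    np.savez(n+"4.npz",p=p,d=d,T=c["world_from_camera"],f=200/np.tan(np.radians(c["fov_y"]/2)),cx=c["cx"],cy=c["cy"])
    from h import *
    p,W,ok=cloud(n+"4.npz")
    q=W[ok]; q=q[(q[:,0]>.46)&(q[:,0]<.64)&(q[:,1]>.13)&(q[:,1]<.255)&(q[:,2]>.09)&(q[:,2]<.16)]
    A=np.c_[q[:,:2]-[.55,.19],np.ones(len(q))]; print(n,len(q),np.linalg.lstsq(A,q[:,2],rcond=None)[0])
s=sensors.get_state(); print(s["clock"],s["tool_pos"],s["contact_force"])
E
```

```text
top 3331 [0.0017603  0.0014645  0.11826384]
scene 2351 [0.00094895 0.00184427 0.11884429]
20.9833 [ 0.5481275  -0.06615795  0.25302257] [0.34907213 0.06969559 0.5227068 ]
```

The lid is flat (slope under 0.002) at 118–119 mm and the arm is clear, so I hand in.

```bash
python3 -c "
from plant import finish_job; print(finish_job())"
```

```text
the job is handed in; nothing more can be done
None
```

Both amber sample bottles stand upright in the two formerly empty cells, the lid measures flat and closed, nothing else was touched by the robot, and the job was handed in at about 21 s; the judge gave no verdict back.

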